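# Open the pickling hood to its working height

## Robot

A 7-joint arm with a two-finger parallel gripper is mounted at the origin on a cart in front of the work surface, level with it; the furniture and walls round the work are solid. World frame = base frame: x ahead of the robot, y to its left, z up, the work surface at z = 0. Lengths are in m, angles in rad, forces in N, time in s.
With the tool pointing down it reaches from about 0.425 to 0.925 m from the base axis. Payload 6.8 kg.
Tool frame: the origin (TCP) lies between the finger pads; the fingertips stand r.tcp_to_tips ahead of it and the grasp point (between the pads) lies 3 mm ahead of it (r.tcp_to_tips is the distance from the TCP to the fingertips, in m); z points along the fingers, y is the line along which they close (so a half turn about z gives the same grasp; the last joint's range is limited). The gripper opens to 85 mm and grips with 20 to 120 N. Pads are 22 mm wide; open, the fingers measure 114 mm over their backs; the gripper's body (76 mm by 85 mm) begins 54 mm behind the grasp point. The pads swing forward as they close: fully open they stand 13 mm farther back than shut.
Start: joints at [1.213, 0.477, 0.022, 1.555, -0.011, 1.109, -0.083], TCP at [0.167, -0.654, 0.253] pointing down, gripper open.
Joint ranges: [-2.96, 2.96], [-0.34, 2.1], [-1.41, 1.46], [0.24, 2.44], [-1.37, 4.51], [0.17, 1.92], [-2.96, 2.96]. Speed limits (rad/s): [2.39, 2.39, 3.14, 3.14, 3.14, 3.14, 3.14].

## Interface

Orientations are given as a rotation vector (axis times angle).
In Python, from bench import r gives the robot as it stands. The module is installed in compiled form; this text tells all that it offers.
- The arm moves only by the tool step_arm, never from a script. Its argument "moves" is a list of rows, each an object of numbers: "rx", "ry", "rz": the turn, a rotation vector about the tool's x, y, z in degrees; "dx", "dy", "dz": the shift along the tool's x, y, z in mm; "gripper": the opening, from -1 (shut) to 1 (fully open). In form: [{"rx": .., "ry": .., "rz": .., "dx": .., "dy": .., "dz": .., "gripper": ..}, ...]. A call has 1 to 20 rows; each row shifts and turns the commanded pose from where the row before left it, along the tool's axes as they then stand; what a row does not reach is not made up. A row lasts 1/8 s, in which the tool goes at most 62.5 mm and 10.7 degrees, less where a joint would pass 70% of its speed; a pose out of reach is approached as far as the arm can. A call is refused whole if a number of a shift passes 62.5 or a number of a turn 10.7, either way. A call with a gripper value outside its range is refused whole. The fingers move at their own pace and stop on an object; "grip_force" is the grip in N (left out, the last holds). Time passes only in rows, so rows that do not move let the fingers close. It gives the time, the measured TCP pose, the force, the opening and the grip force at its end, in the units of the state.
- r.get_obs(): the state, without advancing time (a new reading comes with each control period).
- r.grab_frame(name): name is "side" or "top"; returns the picture (400x640x3 uint8, blue, green, red); there is no depth.
- r.camera_info(name): a dict with "mtx" (3x3 intrinsics, pixels), "D" ([k1, k2, p1, p2, k3] as OpenCV has them; the pictures are not rectified), "rvec" (rotation vector, rad) and "tvec" (3), from world to camera coordinates, as OpenCV has them. Camera axes: x right, y down, z forward; pixel columns grow to the right and rows downward; lengths in m; the calibration is good to about 2 mm. A picture is of the moment at which its call begins. camera_info takes no time and is no camera call.
- r.hand_in(): hands the job in; it is judged then, once.
The state is a dict: "clock": time; "joints": joint angles; "qvel": joint speeds; "tau": joint torques, N m; "tcp_pos": TCP position; "orientation": TCP orientation; "contact_force": force on the tool from outside, world axes, zero at the start; "moment": the same for the moment, N m; "grip_width": finger opening in m; "gripper_force": force on a finger pad.
Only numpy, scipy, OpenCV 4.12 (cv2) and the standard library are available. Lean on these libraries where they do the work, as an engineer would, in place of code of your own. Each camera call takes 0.05 s, during which the arm holds its last target. There are 200 camera calls.

## Task

Get the small fume hood ready for work at the pickle jar: with a fingertip press in the proud end of the rocker switch on its console so that the extractor is on, and only then push the sliding glass sash up with the fingertips from beneath its lip until the underside of the lip is level with the tip of the height pointer on the left-hand column, and leave it standing there. Do not grip the lip between the fingers, and leave the jar in the hood and the dish, pot and tweezers beside it where they are.

Things in the scene. Friction and masses are not known exactly. Their poses are not given: they have to be found in the camera images.
- hood: white bench fume hood, fixed, 300 mm wide, 526 mm high; origin on the worktop under the middle of the sash plane; x into the hood, y to the operator's left, z up. Plinth x = -55 to 136 mm, 30 mm high; spill dam below the sash, face at x = -8 mm, top at z = 96 mm; columns at y = +-114 to 150 mm, faces at x = -12 mm; fascia above z = 310 mm, face at x = -13 mm
- fan_switch (a joint): black paddle rocker 56 x 30 mm on the console at the hood's left front, hinged across its middle (hinge along the hood's y): 0 = off, lower (near) end proud; 0.30 rad = on, that end pressed in and the upper end proud; on from 0.22. It stays where it is left; takes 3 to 4 N at the proud end
- switch_raised_end (a point): point on the surface of the rocker's lower, proud half, 16 mm down the slope from the hinge; moves with the rocker, sinks 5 mm when pressed in. When off its x points up the slope and z out of the console face, which slopes 35 degrees, rising from 40 mm at the front to 96 mm high (hood frame: x = -55 to 25 mm, y = 150 to 206 mm). Press against z
- sash (a joint): height of the counterweighted sash above its closed position, m, 0 to 0.18. It slides straight up and down, needs about 2 to 3 N and stays where it is left
- sash_lip (a point): middle of the front edge of the sash's lip, at the height of its underside (100 mm above the worktop when closed); moves with the sash. The lip is an aluminium shelf 9 mm thick, 200 mm wide, at the foot of the glass, standing 40 mm out from the dam (hood frame: x = -48 to -8 mm, y = -100 to 100 mm); free space below it down to the plinth
- height_pointer: aluminium slider with a dark thumbscrew clamped on the front of the left-hand column, with a small cone 13 mm thick pointing to the sash; origin at the cone's tip, 5 mm beside the left end of the lip and 32 mm in front of the sash plane; axes as the hood's. It does not move; its height differs from start to start
- pickle_jar: glass jar with black screw lid, 77 mm across, 92 mm high, standing in the hood behind the sash; origin under its middle
- dish: round pale ceramic dish with a cone in it, 68 mm across, 31 mm high, on the worktop in front of the console, to its left; origin under its middle
- pot: small lidded brass pot, 30 mm across, 44 mm high, on the worktop to the left of the console; origin under its middle
- tweezers: steel cross-lock tweezers with brown grips, 157 mm long, 9 mm high, lying on the worktop in front of the right-hand side of the hood; origin under their middle, length along their y

How it is judged:
By the outcome, as a careful person would: the job done as asked, in the order asked, and still so for the second after the job is handed in, with the robot touching nothing.
It also fails if it takes over 58 s, if anything falls off the work surface, if the arm or the gripper's body presses on something with over 40 N, if the wrist force passes 120 N, or if a joint passes its speed limit or range.

## Working session

There is one attempt and no reset: what is moved stays moved. The work goes in short steps, Python scripts to look and compute and a tool call to move; the robot and the scene stay as the last step left them, time stands still between calls to the robot, and variables do not carry over. Pictures are saved under pics/ and viewed, at most 10 in all, crops included, and the job is handed in when it is done.

Besides the shell and the picture viewer there is one more tool, called after "Emit:" as name(argument=value, ...) on one line, values as JSON. step_arm: Moves the arm, as the interface text tells. Its arguments: {"type":"object","properties":{"moves":{"type":"array","items":{"type":"object","properties":{"rx":{"type":"number"},"ry":{"type":"number"},"rz":{"type":"number"},"dx":{"type":"number"},"dy":{"type":"number"},"dz":{"type":"number"},"gripper":{"type":"number"}}}},"grip_force":{"type":"number"}},"required":["moves"]}

```bash
mkdir -p pics; python3 - <<'E'
from bench import r
import cv2
o=r.get_obs(); print(o['clock'],o['tcp_pos'],o['orientation'],r.tcp_to_tips)
for n in('side','top'):
    cv2.imwrite(f'pics/{n}0.png',r.grab_frame(n)); c=r.camera_info(n); print({k:c[k] for k in c})
E
```

```text
0.0 [ 0.16671798 -0.65351738  0.2523362 ] [-3.11535316e+00 -3.91171922e-01  5.85575362e-04] 0.022
{'mtx': array([[434.75376895,   0.        , 323.66557705],
       [  0.        , 434.75376895, 206.40477215],
       [  0.        ,   0.        ,   1.        ]]), 'D': array([-0.12213901,  0.        ,  0.        ,  0.        ,  0.        ]), 'rvec': array([ 0.73145595, -2.22354444,  1.56137979]), 'tvec': array([0.29892487, 0.35153635, 0.4142493 ])}
{'mtx': array([[405.6354943 ,   0.        , 324.38495298],
       [  0.        , 405.6354943 , 195.4074409 ],
       [  0.        ,   0.        ,   1.        ]]), 'D': array([-0.02401958,  0.        ,  0.        ,  0.        ,  0.        ]), 'rvec': array([ 2.19613387, -2.18951122,  0.1166764 ]), 'tvec': array([-0.26823617,  0.54530838,  0.96626638])}
```

View pics/side0.png

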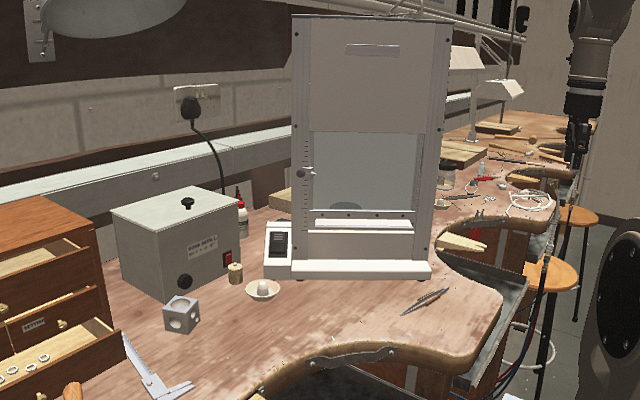

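View pics/top0.png

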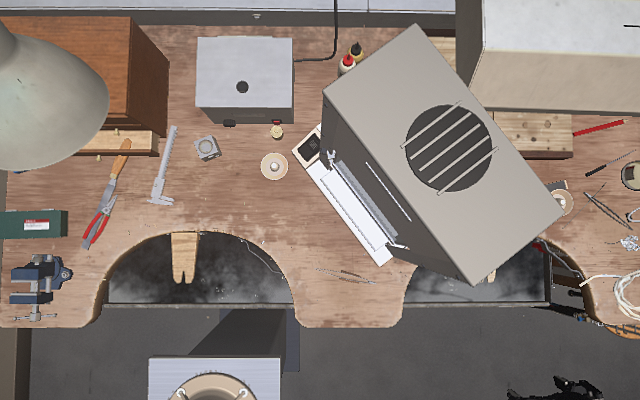

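The side view shows the hood front: rocker near (278,244), pointer near (310,172), lip from about (307,230) to (412,222). The top view shows the plinth's front edge from about (293,150) to (382,265), and the rocker near (309,146). I'll zoom in on both.

```bash
python3 - <<'E'
import cv2
a=cv2.imread('pics/side0.png')[150:300,250:450]; cv2.imwrite('pics/s1.png',cv2.resize(a,None,fx=4,fy=4,interpolation=cv2.INTER_CUBIC))
a=cv2.imread('pics/top0.png')[110:280,260:420]; cv2.imwrite('pics/t1.png',cv2.resize(a,None,fx=3.5,fy=3.5,interpolation=cv2.INTER_CUBIC))
E
```

```text
(no output)
```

View pics/s1.png

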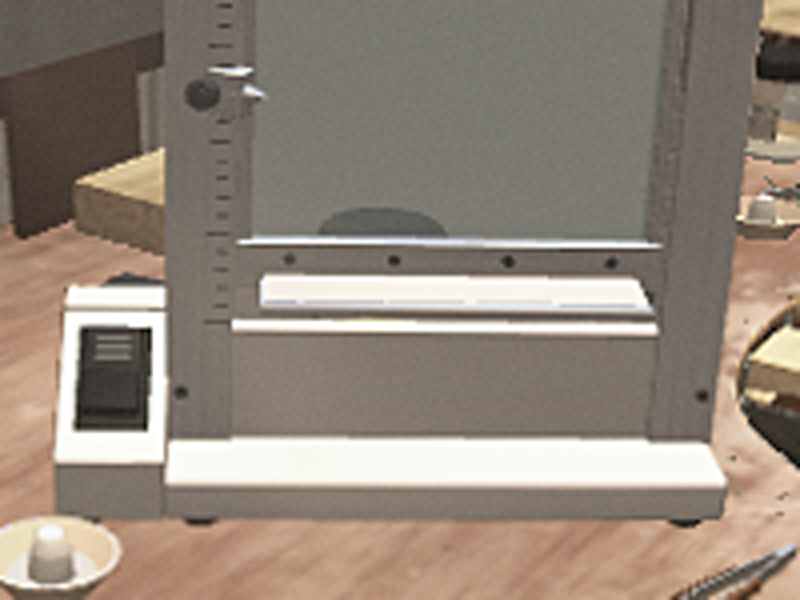

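View pics/t1.png

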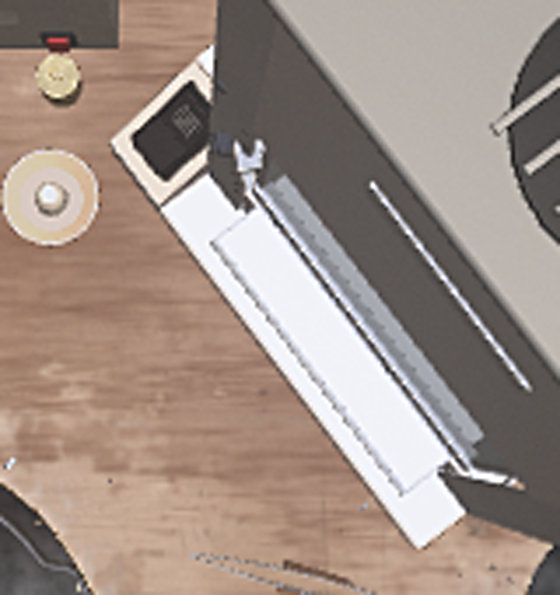

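The side crop shows the plinth's front top corners at crop (166,485) and (727,487), the console's front left at (55,463), and the pointer tip at (267,95). The top crop shows the plinth corners at (162,206) and (418,549), the console corner at (110,143), and the lip's front corners at (211,243) and (402,494). The next step is to cast rays onto the known heights.

```bash
cat >h.py <<'E'
import numpy as np,cv2
from bench import r
def ray(n,uv):
    c=r.camera_info(n);R=cv2.Rodrigues(c['rvec'])[0]
    p=cv2.undistortPoints(np.array([[uv]],float),c['mtx'],c['D'])[0,0]
    return -R.T@c['tvec'], R.T@np.array([p[0],p[1],1])
def onz(n,uv,z):
    o,d=ray(n,uv); return o+d*(z-o[2])/d[2]
S=lambda u,v:(250+(u+.5)/4-.5,150+(v+.5)/4-.5)
T=lambda u,v:(260+(u+.5)/3.5-.5,110+(v+.5)/3.5-.5)
def proj(n,P):
    c=r.camera_info(n); return cv2.projectPoints(np.array([P],float),c['rvec'],c['tvec'],c['mtx'],c['D'])[0][0,0]
E
python3 - <<'E'
from h import *
P=[('side',S(166,485),(-55,150,30)),('side',S(727,487),(-55,-150,30)),('side',S(55,463),(-55,206,40)),('side',S(166,465),(-55,150,40)),
('top',T(162,206),(-55,150,30)),('top',T(418,549),(-55,-150,30)),('top',T(110,143),(-55,206,40)),('top',T(211,243),(-48,100,109)),('top',T(402,494),(-48,-100,109))]
W=np.array([onz(n,u,h[2]/1e3) for n,u,h in P]);H=np.array([h for *_,h in P])/1e3
for A in (slice(0,4),slice(4,9),slice(0,9)):
    w=W[A,:2];h=H[A,:2];wc=w-w.mean(0);hc=h-h.mean(0)
    a=np.arctan2((hc[:,0]*wc[:,1]-hc[:,1]*wc[:,0]).sum(),(hc*wc).sum())
    R=np.array([[np.cos(a),-np.sin(a)],[np.sin(a),np.cos(a)]]);t=w.mean(0)-R@h.mean(0)
    print(np.degrees(a),t,'\n',np.round(1e3*(h@R.T+t-w),1).tolist())
R3=np.eye(3);R3[:2,:2]=R;t3=np.r_[t,0];np.savez('hood.npz',R=R3,t=t3)
# pointer height: side ray where tip at vertical line
tip=R3@[-.032,.105,0]+t3
o,d=ray('side',S(267,95));k=((tip-o)[:2]@d[:2])/(d[:2]@d[:2]);print('tip',tip,'ray',o+k*d)
s=np.radians(35); c=np.array([-.015,.178,.068])
for nm,p in (('lip',[-.048,0,.1]),('hinge',c),('end',c+[-.016*np.cos(s),0,-.016*np.sin(s)])):
    q=R3@p+t3; print(nm,q,proj('side',q),proj('top',q))
for z in (.1,.109): print(z,[proj('side',R3@[-.048,y,z]+t3) for y in(.1,-.1)])
E
```

```text
-53.166166642531486 [ 0.51775589 -0.34888176] 
 [[2.9, -0.6], [-3.9, -2.7], [-0.0, 1.5], [1.0, 1.8]]
-52.794289193718456 [ 0.52520678 -0.35357968] 
 [[-0.1, 2.1], [-1.9, -1.8], [2.1, -0.1], [-0.3, -0.5], [0.2, 0.3]]
-52.688122845876464 [ 0.5223254  -0.35163332] 
 [[6.4, -2.6], [1.0, -6.7], [3.1, -0.2], [4.5, -0.3], [-3.2, 4.3], [-4.7, -0.1], [-1.1, 2.1], [-3.4, 1.5], [-2.7, 2.0]]
tip [ 0.58644002 -0.26253609  0.        ] ray [ 0.5808704  -0.26657254  0.23041022]
lip [ 0.49323004 -0.31345662  0.1       ] [363.32699883 237.9749302 ] [345.98904518 216.22509727]
hinge [ 0.65480501 -0.23180781  0.068     ] [277.00379448 244.40854944] [310.21726256 147.99910631]
end [ 0.64686051 -0.22138364  0.05882278] [276.65232915 251.04169517] [305.85253612 152.01987513]
0.1 [array([314.27117147, 237.51629915]), array([411.56347844, 238.32959779])]
0.109 [array([314.35368084, 233.45511467]), array([411.99887825, 234.32857541])]
```

The predicted lip underside (row 238) doesn't match the observed row of about 228, so the sash may already be slightly open. I'll triangulate to check.

```bash
cat >>h.py <<'E'
def tri(a,b):
    (o1,d1),(o2,d2)=ray('side',a),ray('top',b)
    s=np.linalg.lstsq(np.c_[d1,-d2],o2-o1,rcond=None)[0]
    p,q=o1+s[0]*d1,o2+s[1]*d2
    return (p+q)/2,np.linalg.norm(p-q)
E
python3 - <<'E'
from h import *
h=np.load('hood.npz');R,t=h['R'],h['t']
for n,a,b in [('plinL',S(166,485),T(162,206)),('plinR',S(727,487),T(418,549)),('consL',S(55,463),T(110,143)),('lipL top',S(262,303),T(211,243)),('lipR top',S(651,306),T(402,494)),
 ('tip',S(267,95),T(255,208)),('rockLowL',S(76,428),T(133,142)),('rockLowR',S(142,430),T(170,180)),('dish cone',S(52,525),T(50,190))]:
    p,e=tri(a,b); print(n,p.round(4),'gap',round(e,4),'hood',(R.T@(p-t)).round(4))
E
```

```text
plinL [ 0.6108 -0.2222  0.0239] gap 0.0039 hood [-0.0493  0.1488  0.0239]
plinR [ 0.3727 -0.4     0.0252] gap 0.0026 hood [-0.0522 -0.1483  0.0252]
consL [ 0.6536 -0.1856  0.0377] gap 0.0019 hood [-0.0525  0.205   0.0377]
lipL top [ 0.5734 -0.2545  0.1261] gap 0.0015 hood [-0.0463  0.0995  0.1261]
lipR top [ 0.4162 -0.374   0.1266] gap 0.0026 hood [-0.0466 -0.098   0.1266]
tip [ 0.5839 -0.2755  0.2275] gap 0.0056 hood [-0.0232  0.0951  0.2275]
rockLowL [ 0.6522 -0.2017  0.0519] gap 0.0005 hood [-0.0405  0.1942  0.0519]
rockLowR [ 0.6273 -0.2266  0.0486] gap 0.0012 hood [-0.0358  0.1593  0.0486]
dish cone [ 0.6201 -0.1447  0.0319] gap 0.0048 hood [-0.1053  0.2032  0.0319]
```

Corrected for bias, the lip's underside starts near z = 0.12 and the pointer tip is near z = 0.23. The hood is at about (0.524, -0.353), yaw -52.8°. Next I'll plan the route to the switch.

```bash
cat >>h.py <<'E'
from scipy.spatial.transform import Rotation as Ro
HR=Ro.from_euler('z',-52.8,degrees=True); HT=np.array([.524,-.3527,0])
W=lambda p:HR.apply(np.array(p)/1e3)+HT       # hood mm -> world
def st():
    o=r.get_obs();T=Ro.from_rotvec(o['orientation']);p=o['tcp_pos'];tip=p+T.apply([0,0,r.tcp_to_tips])
    print('t',round(o['clock'],2),'tcp',p.round(4),'tip',tip.round(4),'tip hood mm',(HR.inv().apply(tip-HT)*1e3).round(1))
    print('axes hood x,y,z',HR.inv().apply(T.as_matrix().T).round(2).tolist(),'q',np.round(o['joints'],2),'F',np.round(o['contact_force'],1))
    return T,p,tip
def plan(zdir,ydir,tips,T,tip):   # hood dirs; tips = list of world tip positions, after turning about the TCP
    z=HR.apply(zdir);z/=np.linalg.norm(z);y=HR.apply(ydir);y-=z*(y@z);y/=np.linalg.norm(y)
    best=min((Ro.from_matrix(np.c_[np.cross(s*y,z),s*y,z]) for s in(1,-1)),key=lambda G:(T.inv()*G).magnitude())
    print('turn deg (tool)',(T.inv()*best).as_rotvec(degrees=True).round(1))
    p=tip-T.apply([0,0,r.tcp_to_tips])+best.apply([0,0,r.tcp_to_tips])
    for q in tips: print('shift mm (tool)',(best.inv().apply(q-p)*1e3).round(1));p=q
E
python3 - <<'E'
from h import *
T,p,tip=st()
print([(T.inv().apply(np.array(a)-np.array(b))*1e3).round(0) for b,a in ((p,(.26,-.40,.25)),((.26,-.40,.25),(.47,-.1,.25)))])
s=np.radians(35);n=np.array([-np.sin(s),0,np.cos(s)])
E=np.array([-15,178,68])+n*6+np.array([-np.cos(s),0,-np.sin(s)])*19
T2=T
tip2=np.array([.47,-.1,.25-.022])
plan(-n,[0,1,0],[W(E+n*80),W(E+n*15),W(E)],T,tip2)
E
```

```text
t 0.1 tcp [ 0.1667 -0.6536  0.2524] tip [ 0.1667 -0.6536  0.2304] tip hood mm [  23.6 -466.5  230.4]
axes hood x,y,z [[0.39, 0.92, -0.0], [0.92, -0.39, -0.0], [-0.0, 0.0, -1.0]] q [ 1.21  0.48  0.02  1.56 -0.01  1.11 -0.08] F [ 0.2  0.1 -0.3]
[array([ 153., -223.,    3.]), array([ 278., -239.,    0.])]
turn deg (tool) [-20.5  30.9  64.9]
shift mm (tool) [ 55.9 -68.2 166.6]
shift mm (tool) [ 0. -0. 65.]
shift mm (tool) [-0.  0. 15.]
```

Emit:
step_arm(moves=[{"dx": 25, "dy": -37, "gripper": -1}, {"dx": 25, "dy": -37, "gripper": -1}, {"dx": 25, "dy": -37, "gripper": -1}, {"dx": 25, "dy": -37, "gripper": -1}, {"dx": 25, "dy": -37, "gripper": -1}, {"dx": 28, "dy": -38, "gripper": -1}, {"dx": 28, "dy": -24}, {"dx": 28, "dy": -24}, {"dx": 28, "dy": -24}, {"dx": 28, "dy": -24}, {"dx": 28, "dy": -24}, {"dx": 28, "dy": -24}, {"dx": 28, "dy": -24}, {"dx": 28, "dy": -24}, {"dx": 28, "dy": -24}, {"dx": 26, "dy": -23}, {}])

```text
invalid input at $.moves[0]: expected keys rx, ry, rz, dx, dy, dz, gripper
```

Emit:
step_arm(moves=[{"rx": -2.9, "ry": 4.4, "rz": 9.2}, {"rx": -2.9, "ry": 4.4, "rz": 9.2}, {"rx": -2.9, "ry": 4.4, "rz": 9.2}, {"rx": -2.9, "ry": 4.4, "rz": 9.2}, {"rx": -2.9, "ry": 4.4, "rz": 9.2}, {"rx": -2.9, "ry": 4.4, "rz": 9.2}, {"rx": -2.9, "ry": 4.4, "rz": 9.2}, {}])

```text
invalid input at $.moves[0]: expected keys rx, ry, rz, dx, dy, dz, gripper
```

```bash
python3 - <<'E'
from h import *
T,p,tip=st()
s=np.radians(35);n=np.array([-np.sin(s),0,np.cos(s)])
E=np.array([-15,178,68])+n*6+np.array([-np.cos(s),0,-np.sin(s)])*19
plan(-n,[0,1,0],[W(E+n*80),W(E+n*15),W(E)],T,tip)
E
```

```text
t 0.1 tcp [ 0.1667 -0.6536  0.2524] tip [ 0.1667 -0.6536  0.2304] tip hood mm [  23.6 -466.5  230.4]
axes hood x,y,z [[0.39, 0.92, -0.0], [0.92, -0.39, -0.0], [-0.0, 0.0, -1.0]] q [ 1.21  0.48  0.02  1.56 -0.01  1.11 -0.08] F [ 0.2  0.1 -0.3]
turn deg (tool) [-20.5  30.9  64.9]
shift mm (tool) [-156.5 -644.5   20.9]
shift mm (tool) [ 0. -0. 65.]
shift mm (tool) [-0.  0. 15.]
```

All keys are needed in each row.

Emit:
step_arm(moves=[{"rx": 0, "ry": 0, "rz": 0, "dx": 25, "dy": -37, "dz": 0, "gripper": -1}, {"rx": 0, "ry": 0, "rz": 0, "dx": 25, "dy": -37, "dz": 0, "gripper": -1}, {"rx": 0, "ry": 0, "rz": 0, "dx": 25, "dy": -37, "dz": 0, "gripper": -1}, {"rx": 0, "ry": 0, "rz": 0, "dx": 25, "dy": -37, "dz": 0, "gripper": -1}, {"rx": 0, "ry": 0, "rz": 0, "dx": 25, "dy": -37, "dz": 0, "gripper": -1}, {"rx": 0, "ry": 0, "rz": 0, "dx": 28, "dy": -38, "dz": 0, "gripper": -1}, {"rx": 0, "ry": 0, "rz": 0, "dx": 28, "dy": -24, "dz": 0, "gripper": -1}, {"rx": 0, "ry": 0, "rz": 0, "dx": 28, "dy": -24, "dz": 0, "gripper": -1}, {"rx": 0, "ry": 0, "rz": 0, "dx": 28, "dy": -24, "dz": 0, "gripper": -1}, {"rx": 0, "ry": 0, "rz": 0, "dx": 28, "dy": -24, "dz": 0, "gripper": -1}, {"rx": 0, "ry": 0, "rz": 0, "dx": 28, "dy": -24, "dz": 0, "gripper": -1}, {"rx": 0, "ry": 0, "rz": 0, "dx": 28, "dy": -24, "dz": 0, "gripper": -1}, {"rx": 0, "ry": 0, "rz": 0, "dx": 28, "dy": -24, "dz": 0, "gripper": -1}, {"rx": 0, "ry": 0, "rz": 0, "dx": 28, "dy": -24, "dz": 0, "gripper": -1}, {"rx": 0, "ry": 0, "rz": 0, "dx": 28, "dy": -24, "dz": 0, "gripper": -1}, {"rx": 0, "ry": 0, "rz": 0, "dx": 26, "dy": -23, "dz": 0, "gripper": -1}])

```text
clock: 2.1
tcp_pos: [0.4707, -0.0988, 0.2531]
orientation: [-3.117, -0.392, 0.001]
contact_force: [0.2, -0.6, -0.8]
grip_width: 0.0001
gripper_force: 0.0
```

Emit:
step_arm(moves=[{"rx": -2.9, "ry": 4.4, "rz": 9.2, "dx": 0, "dy": 0, "dz": 0, "gripper": -1}, {"rx": -2.9, "ry": 4.4, "rz": 9.2, "dx": 0, "dy": 0, "dz": 0, "gripper": -1}, {"rx": -2.9, "ry": 4.4, "rz": 9.2, "dx": 0, "dy": 0, "dz": 0, "gripper": -1}, {"rx": -2.9, "ry": 4.4, "rz": 9.2, "dx": 0, "dy": 0, "dz": 0, "gripper": -1}, {"rx": -2.9, "ry": 4.4, "rz": 9.2, "dx": 0, "dy": 0, "dz": 0, "gripper": -1}, {"rx": -2.9, "ry": 4.4, "rz": 9.2, "dx": 0, "dy": 0, "dz": 0, "gripper": -1}, {"rx": -2.9, "ry": 4.4, "rz": 9.2, "dx": 0, "dy": 0, "dz": 0, "gripper": -1}, {"rx": 0, "ry": 0, "rz": 0, "dx": 0, "dy": 0, "dz": 0, "gripper": -1}])

```text
clock: 3.1
tcp_pos: [0.4626, -0.1191, 0.2769]
orientation: [2.623, -1.076, 0.677]
contact_force: [0.0, -0.9, 0.2]
grip_width: -0.0001
gripper_force: 0.0
```

```bash
python3 - <<'E'
from h import *
T,p,tip=st()
s=np.radians(35);n=np.array([-np.sin(s),0,np.cos(s)])
E=np.array([-15,178,68])+n*6+np.array([-np.cos(s),0,-np.sin(s)])*19
plan(-n,[0,1,0],[W(E+n*80),W(E+n*15),W(E)],T,tip)
E
```

```text
t 3.1 tcp [ 0.4626 -0.1191  0.2769] tip [ 0.4699 -0.1272  0.2578] tip hood mm [-212.3   93.2  257.8]
axes hood x,y,z [[0.86, 0.13, 0.5], [0.13, -0.99, 0.03], [0.5, 0.04, -0.87]] q [ 0.41 -0.   -0.56  2.23  0.67  0.73 -2.96] F [ 0.  -0.9  0.2]
turn deg (tool) [-2.5  5.1  7.5]
shift mm (tool) [ 31.7 -85.6 182.6]
shift mm (tool) [ 0. -0. 65.]
shift mm (tool) [-0.  0. 15.]
```

Emit:
step_arm(moves=[{"rx": 0, "ry": 0, "rz": 0, "dx": 5, "dy": -14, "dz": 30, "gripper": -1}, {"rx": 0, "ry": 0, "rz": 0, "dx": 5, "dy": -14, "dz": 30, "gripper": -1}, {"rx": 0, "ry": 0, "rz": 0, "dx": 5, "dy": -14, "dz": 30, "gripper": -1}, {"rx": 0, "ry": 0, "rz": 0, "dx": 5, "dy": -14, "dz": 30, "gripper": -1}, {"rx": 0, "ry": 0, "rz": 0, "dx": 5, "dy": -14, "dz": 30, "gripper": -1}, {"rx": 0, "ry": 0, "rz": 0, "dx": 5, "dy": -14, "dz": 20, "gripper": -1}, {"rx": 0, "ry": 0, "rz": 0, "dx": 0, "dy": 0, "dz": 0, "gripper": -1}])

```text
clock: 3.98
tcp_pos: [0.5457, -0.1338, 0.1883]
orientation: [2.644, -1.083, 0.651]
contact_force: [-0.2, 0.2, -0.2]
grip_width: 0.0
gripper_force: 0.0
```

```bash
python3 - <<'E'
from h import *
T,p,tip=st()
s=np.radians(35);n=np.array([-np.sin(s),0,np.cos(s)])
E=np.array([-15,178,68])+n*6+np.array([-np.cos(s),0,-np.sin(s)])*19
plan(-n,[0,1,0],[W(E+n*80),W(E+n*15),W(E)],T,tip)
plan(HR.inv().apply(T.as_matrix()[:,2]),HR.inv().apply(T.as_matrix()[:,1]),[W(E+n*20),W(E)],T,tip)
E
```

```text
t 3.98 tcp [ 0.5457 -0.1338  0.1883] tip [ 0.5527 -0.1415  0.169 ] tip hood mm [-150.9  150.6  169. ]
axes hood x,y,z [[0.87, 0.13, 0.47], [0.14, -0.99, 0.03], [0.47, 0.04, -0.88]] q [-0.44  0.26  0.41  2.2   0.64  0.47 -2.95] F [-0.2  0.2 -0.2]
turn deg (tool) [-2.8  6.6  7.5]
shift mm (tool) [ 31.8 -28.3  74.5]
shift mm (tool) [ 0. -0. 65.]
shift mm (tool) [-0.  0. 15.]
turn deg (tool) [ 0.  0. -0.]
shift mm (tool) [ 52.4 -15.2 130.7]
shift mm (tool) [ 2.2  1.1 19.8]
```

Emit:
step_arm(moves=[{"rx": 0, "ry": 0, "rz": -10.4, "dx": 0, "dy": 0, "dz": 0, "gripper": -1}, {"rx": 0, "ry": 0, "rz": -10.4, "dx": 0, "dy": 0, "dz": 0, "gripper": -1}, {"rx": 0, "ry": 0, "rz": -10.4, "dx": 0, "dy": 0, "dz": 0, "gripper": -1}, {"rx": 0, "ry": 0, "rz": -10.4, "dx": 0, "dy": 0, "dz": 0, "gripper": -1}, {"rx": 0, "ry": 0, "rz": -10.4, "dx": 0, "dy": 0, "dz": 0, "gripper": -1}, {"rx": 0, "ry": 0, "rz": -10.4, "dx": 0, "dy": 0, "dz": 0, "gripper": -1}, {"rx": 0, "ry": 0, "rz": -10.4, "dx": 0, "dy": 0, "dz": 0, "gripper": -1}, {"rx": 0, "ry": 0, "rz": -10.4, "dx": 0, "dy": 0, "dz": 0, "gripper": -1}, {"rx": 0, "ry": 0, "rz": -10.4, "dx": 0, "dy": 0, "dz": 0, "gripper": -1}, {"rx": 0, "ry": 0, "rz": -10.4, "dx": 0, "dy": 0, "dz": 0, "gripper": -1}, {"rx": 0, "ry": 0, "rz": -10.4, "dx": 0, "dy": 0, "dz": 0, "gripper": -1}, {"rx": 0, "ry": 0, "rz": -10.4, "dx": 0, "dy": 0, "dz": 0, "gripper": -1}, {"rx": 0, "ry": 0, "rz": -10.4, "dx": 0, "dy": 0, "dz": 0, "gripper": -1}, {"rx": 0, "ry": 0, "rz": -10.4, "dx": 0, "dy": 0, "dz": 0, "gripper": -1}, {"rx": 0, "ry": 0, "rz": -10.4, "dx": 0, "dy": 0, "dz": 0, "gripper": -1}, {"rx": 0, "ry": 0, "rz": -10.4, "dx": 0, "dy": 0, "dz": 0, "gripper": -1}, {"rx": 0, "ry": 0, "rz": -6, "dx": 0, "dy": 0, "dz": 0, "gripper": -1}])

```text
clock: 6.1
tcp_pos: [0.5446, -0.1349, 0.1903]
orientation: [1.171, 2.399, -0.249]
contact_force: [-0.4, -0.1, 0.0]
grip_width: -0.0005
gripper_force: 0.0
```

```bash
cat >>h.py <<'E'
s35=np.radians(35);n=np.array([-np.sin(s35),0,np.cos(s35)])
E=np.array([-15,178,68])+n*6+np.array([-np.cos(s35),0,-np.sin(s35)])*19
E
python3 - <<'E'
from h import *
T,p,tip=st()
plan(-n,[0,1,0],[W(E+n*50),W(E+n*15),W(E)],T,tip)
E
```

```text
t 6.1 tcp [ 0.5446 -0.1349  0.1903] tip [ 0.5516 -0.1426  0.1709] tip hood mm [-150.6  149.   170.9]
axes hood x,y,z [[-0.88, -0.0, -0.47], [-0.02, 1.0, 0.04], [0.47, 0.04, -0.88]] q [-0.01  0.25 -0.08  2.17  0.83  0.56 -0.1 ] F [-0.4 -0.1  0. ]
turn deg (tool) [ 2.5 -6.7  0. ]
shift mm (tool) [-30.5  29.9 105.9]
shift mm (tool) [ 0. -0. 35.]
shift mm (tool) [ 0. -0. 15.]
```

Emit:
step_arm(moves=[{"rx": 2.5, "ry": -6.7, "rz": 0, "dx": 0, "dy": 0, "dz": 0, "gripper": -1}, {"rx": 0, "ry": 0, "rz": 0, "dx": -6, "dy": 6, "dz": 21, "gripper": -1}, {"rx": 0, "ry": 0, "rz": 0, "dx": -6, "dy": 6, "dz": 21, "gripper": -1}, {"rx": 0, "ry": 0, "rz": 0, "dx": -6, "dy": 6, "dz": 21, "gripper": -1}, {"rx": 0, "ry": 0, "rz": 0, "dx": -6, "dy": 6, "dz": 21, "gripper": -1}, {"rx": 0, "ry": 0, "rz": 0, "dx": -6, "dy": 6, "dz": 21, "gripper": -1}, {"rx": 0, "ry": 0, "rz": 0, "dx": 0, "dy": 0, "dz": 0, "gripper": -1}])

```text
clock: 6.98
tcp_pos: [0.62, -0.1849, 0.1207]
orientation: [1.149, 2.301, -0.362]
contact_force: [0.4, -0.5, 0.5]
grip_width: 0.0001
gripper_force: 0.0
```

```bash
python3 - <<'E'
from h import *
T,p,tip=st()
plan(-n,[0,1,0],[W(E+n*15),W(E)],T,tip)
cv2.imwrite('pics/a.png',np.vstack([cv2.resize(r.grab_frame('side')[190:290,240:400],None,fx=3,fy=3),cv2.resize(r.grab_frame('top')[90:190,240:400],None,fx=3,fy=3)]))
print(proj('side',W(E)),proj('top',W(E)))
E
```

```text
t 6.97 tcp [ 0.62   -0.1849  0.1207] tip [ 0.6275 -0.195   0.1027] tip hood mm [-63.  177.8 102.7]
axes hood x,y,z [[-0.82, 0.0, -0.57], [0.0, 1.0, 0.0], [0.57, -0.0, -0.82]] q [-0.07  0.49  0.05  2.08  1.2   0.5  -0.45] F [ 0.4 -0.5  0.5]
turn deg (tool) [-0.1 -0.  -0.2]
shift mm (tool) [-0.4  0.1 34.9]
shift mm (tool) [ 0. -0. 15.]
[276.15458178 250.44491965] [304.39291065 152.44108685]
```

View pics/a.png

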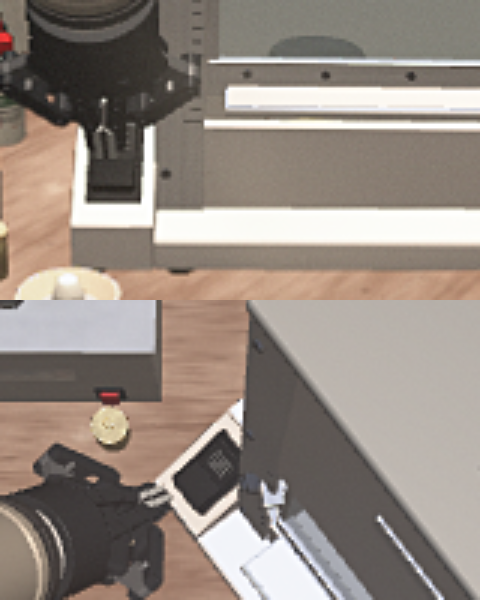

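The fingertips (top crop about (155,493)) line up with the rocker, which is clear of the dish and pot. Closing in.

Emit:
step_arm(moves=[{"rx": 0, "ry": 0, "rz": 0, "dx": 0, "dy": 0, "dz": 15, "gripper": -1}, {"rx": 0, "ry": 0, "rz": 0, "dx": 0, "dy": 0, "dz": 15, "gripper": -1}, {"rx": 0, "ry": 0, "rz": 0, "dx": 0, "dy": 0, "dz": 8, "gripper": -1}, {"rx": 0, "ry": 0, "rz": 0, "dx": 0, "dy": 0, "dz": 0, "gripper": -1}])

```text
clock: 7.58
tcp_pos: [0.6334, -0.2014, 0.0888]
orientation: [1.147, 2.302, -0.361]
contact_force: [0.4, 0.3, -0.3]
grip_width: 0.0001
gripper_force: 0.0
```

Emit:
step_arm(moves=[{"rx": 0, "ry": 0, "rz": 0, "dx": 0, "dy": 0, "dz": 4, "gripper": -1}, {"rx": 0, "ry": 0, "rz": 0, "dx": 0, "dy": 0, "dz": 0, "gripper": -1}])

```text
clock: 7.82
tcp_pos: [0.635, -0.2027, 0.0863]
orientation: [1.146, 2.302, -0.359]
contact_force: [-0.9, 0.9, -0.1]
grip_width: -0.0
gripper_force: 0.0
```

Emit:
step_arm(moves=[{"rx": 0, "ry": 0, "rz": 0, "dx": 0, "dy": 0, "dz": 4, "gripper": -1}, {"rx": 0, "ry": 0, "rz": 0, "dx": 0, "dy": 0, "dz": 0, "gripper": -1}])

```text
clock: 8.07
tcp_pos: [0.6366, -0.2047, 0.0831]
orientation: [1.146, 2.302, -0.359]
contact_force: [0.6, -0.3, -0.4]
grip_width: -0.0001
gripper_force: 0.0
```

Emit:
step_arm(moves=[{"rx": 0, "ry": 0, "rz": 0, "dx": 0, "dy": 0, "dz": 3, "gripper": -1}, {"rx": 0, "ry": 0, "rz": 0, "dx": 0, "dy": 0, "dz": 0, "gripper": -1}])

```text
clock: 8.32
tcp_pos: [0.6373, -0.2054, 0.0817]
orientation: [1.146, 2.301, -0.359]
contact_force: [-10.1, 7.7, 15.4]
grip_width: 0.0001
gripper_force: 9.7
```

Emit:
step_arm(moves=[{"rx": 0, "ry": 0, "rz": 0, "dx": 0, "dy": 0, "dz": 3, "gripper": -1}, {"rx": 0, "ry": 0, "rz": 0, "dx": 0, "dy": 0, "dz": 0, "gripper": -1}])

```text
clock: 8.57
tcp_pos: [0.6376, -0.2056, 0.0812]
orientation: [1.145, 2.299, -0.359]
contact_force: [-29.5, 20.2, 43.5]
grip_width: 0.0001
gripper_force: 27.4
```

Emit:
step_arm(moves=[{"rx": 0, "ry": 0, "rz": 0, "dx": 0, "dy": 0, "dz": 2, "gripper": -1}, {"rx": 0, "ry": 0, "rz": 0, "dx": 0, "dy": 0, "dz": 0, "gripper": -1}])

```text
clock: 8.82
tcp_pos: [0.6378, -0.2057, 0.0809]
orientation: [1.145, 2.299, -0.359]
contact_force: [-41.1, 27.8, 62.0]
grip_width: -0.0001
gripper_force: 39.1
```

Emit:
step_arm(moves=[{"rx": 0, "ry": 0, "rz": 0, "dx": 0, "dy": 0, "dz": -10, "gripper": -1}, {"rx": 0, "ry": 0, "rz": 0, "dx": 0, "dy": 0, "dz": -30, "gripper": -1}, {"rx": 0, "ry": 0, "rz": 0, "dx": 0, "dy": 0, "dz": -40, "gripper": -1}, {"rx": 0, "ry": 0, "rz": 0, "dx": 0, "dy": 0, "dz": 0, "gripper": -1}])

```text
clock: 9.32
tcp_pos: [0.6126, -0.1708, 0.1446]
orientation: [1.145, 2.299, -0.356]
contact_force: [-0.2, -0.5, -0.4]
grip_width: 0.0003
gripper_force: 0.0
```

```bash
python3 - <<'E'
from h import *
st()
a=cv2.imread('pics/side0.png')[215:270,255:300];b=r.grab_frame('side')[215:270,255:300]
c=cv2.imread('pics/top0.png')[125:180,285:330];d=r.grab_frame('top')[125:180,285:330]
cv2.imwrite('pics/b.png',cv2.resize(np.vstack([np.hstack([a,b]),np.hstack([c,d])]),None,fx=5,fy=5,interpolation=cv2.INTER_CUBIC))
E
```

```text
t 9.32 tcp [ 0.6126 -0.1708  0.1446] tip [ 0.6203 -0.1809  0.1266] tip hood mm [-78.6 180.6 126.6]
axes hood x,y,z [[-0.82, 0.0, -0.57], [0.0, 1.0, 0.01], [0.57, 0.0, -0.82]] q [-0.08  0.43  0.03  2.09  1.14  0.54 -0.4 ] F [-0.2 -0.5 -0.4]
```

View pics/b.png

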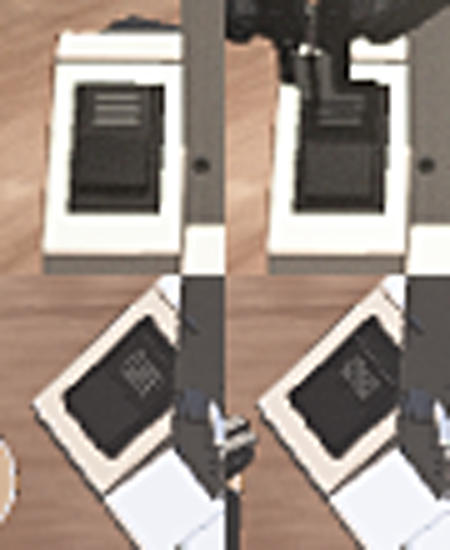

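The rocker's lower end is now flush and its upper end proud (gap line near (370,365) in the lower right crop), so the extractor is on. Now I'll turn the tool level for the sash.

```bash
python3 - <<'E'
from h import *
T,p,tip=st()
z=np.array([.94,-.34,0]);a=np.array([-28,0,92])
plan(z,[.34,.94,0],[W(a-z*150+[0,0,60]),W(a-z*150),W(a-z*40),W(a)],T,tip)
plan(z-[0,0,.35],[.34,.94,0],[W(a-z*150+[0,0,60]),W(a-z*150),W(a)],T,tip)
E
```

```text
t 9.43 tcp [ 0.6118 -0.1724  0.1424] tip [ 0.6194 -0.1824  0.1244] tip hood mm [-78.  178.9 124.4]
axes hood x,y,z [[-0.82, 0.0, -0.57], [0.0, 1.0, 0.0], [0.57, -0.0, -0.82]] q [-0.08  0.44  0.03  2.09  1.14  0.54 -0.4 ] F [-0.1 -0.5  0.8]
turn deg (tool) [ 18.2 -54.4   9.4]
shift mm (tool) [  -9.6 -147.   -52.2]
shift mm (tool) [60.  0.  0.]
shift mm (tool) [  0.   0. 110.]
shift mm (tool) [ 0. -0. 40.]
turn deg (tool) [ 16.  -35.3  12. ]
shift mm (tool) [   1.  -147.   -53.7]
shift mm (tool) [56.6  0.  19.8]
shift mm (tool) [-49.6  -0.  141.5]
```

Emit:
step_arm(moves=[{"rx": 0, "ry": 0, "rz": 0, "dx": 0, "dy": -20, "dz": -30, "gripper": -1}, {"rx": 0, "ry": 0, "rz": 0, "dx": 0, "dy": -20, "dz": -30, "gripper": -1}, {"rx": 3, "ry": -9.1, "rz": 1.6, "dx": 0, "dy": 0, "dz": 0, "gripper": -1}, {"rx": 3, "ry": -9.1, "rz": 1.6, "dx": 0, "dy": 0, "dz": 0, "gripper": -1}, {"rx": 3, "ry": -9.1, "rz": 1.6, "dx": 0, "dy": 0, "dz": 0, "gripper": -1}, {"rx": 3, "ry": -9.1, "rz": 1.6, "dx": 0, "dy": 0, "dz": 0, "gripper": -1}, {"rx": 3, "ry": -9.1, "rz": 1.6, "dx": 0, "dy": 0, "dz": 0, "gripper": -1}, {"rx": 3, "ry": -9.1, "rz": 1.6, "dx": 0, "dy": 0, "dz": 0, "gripper": -1}, {"rx": 0, "ry": 0, "rz": 0, "dx": 0, "dy": 0, "dz": 0, "gripper": -1}])

```text
clock: 10.55
tcp_pos: [0.5577, -0.1687, 0.1858]
orientation: [0.986, 1.376, -0.975]
contact_force: [-0.8, 0.4, -0.1]
grip_width: 0.0002
gripper_force: 0.0
```

```bash
python3 - <<'E'
from h import *
T,p,tip=st()
z=np.array([.94,-.34,0]);a=np.array([-28,0,92])
plan(z,[.34,.94,0],[W(a-z*150+[0,0,60]),W(a-z*150),W(a-z*40),W(a)],T,tip)
E
```

```text
t 10.55 tcp [ 0.5577 -0.1687  0.1858] tip [ 0.5645 -0.1896  0.1851] tip hood mm [-105.4  130.8  185.1]
axes hood x,y,z [[-0.03, -0.0, -1.0], [0.33, 0.94, -0.02], [0.94, -0.33, -0.03]] q [-0.51  0.82  0.15  2.16  1.46  1.45 -1.38] F [-0.8  0.4 -0.1]
turn deg (tool) [ 0.6 -1.8  0.9]
shift mm (tool) [ 33.8 -96.5 -32.6]
shift mm (tool) [60.  0.  0.]
shift mm (tool) [  0.   0. 110.]
shift mm (tool) [ 0. -0. 40.]
```

Emit:
step_arm(moves=[{"rx": 0.6, "ry": -1.8, "rz": 0.9, "dx": 0, "dy": -19, "dz": -7, "gripper": -1}, {"rx": 0, "ry": 0, "rz": 0, "dx": 7, "dy": -19, "dz": -7, "gripper": -1}, {"rx": 0, "ry": 0, "rz": 0, "dx": 15, "dy": -19, "dz": -7, "gripper": -1}, {"rx": 0, "ry": 0, "rz": 0, "dx": 15, "dy": -19, "dz": -6, "gripper": -1}, {"rx": 0, "ry": 0, "rz": 0, "dx": 15, "dy": -20, "dz": -6, "gripper": -1}, {"rx": 0, "ry": 0, "rz": 0, "dx": 20, "dy": 0, "dz": 0, "gripper": -1}, {"rx": 0, "ry": 0, "rz": 0, "dx": 20, "dy": 0, "dz": 0, "gripper": -1}, {"rx": 0, "ry": 0, "rz": 0, "dx": 0, "dy": 0, "dz": 0, "gripper": -1}])

```text
clock: 11.55
tcp_pos: [0.4568, -0.1667, 0.0976]
orientation: [0.993, 1.333, -0.979]
contact_force: [0.1, -0.0, 1.7]
grip_width: 0.0004
gripper_force: 0.0
```

```bash
python3 - <<'E'
from h import *
T,p,tip=st()
z=np.array([.94,-.34,0]);a=np.array([-28,0,92])
plan(z,[.34,.94,0],[W(a-z*40),W(a)],T,tip)
E
```

```text
t 11.55 tcp [ 0.4568 -0.1667  0.0976] tip [ 0.4632 -0.1877  0.0975] tip hood mm [-168.2   51.4   97.5]
axes hood x,y,z [[0.0, 0.01, -1.0], [0.34, 0.94, 0.01], [0.94, -0.34, -0.0]] q [-0.55  1.04  0.07  2.29  1.37  1.47 -1.75] F [ 0.1 -0.   1.7]
turn deg (tool) [-0.2 -0.2 -0.5]
shift mm (tool) [  5.6  -0.7 109.3]
shift mm (tool) [ 0. -0. 40.]
```

Emit:
step_arm(moves=[{"rx": 0, "ry": 0, "rz": 0, "dx": 3, "dy": 0, "dz": 25, "gripper": -1}, {"rx": 0, "ry": 0, "rz": 0, "dx": 3, "dy": 0, "dz": 25, "gripper": -1}, {"rx": 0, "ry": 0, "rz": 0, "dx": 0, "dy": 0, "dz": 25, "gripper": -1}, {"rx": 0, "ry": 0, "rz": 0, "dx": 0, "dy": 0, "dz": 25, "gripper": -1}, {"rx": 0, "ry": 0, "rz": 0, "dx": 0, "dy": 0, "dz": 0, "gripper": -1}])

```text
clock: 12.18
tcp_pos: [0.4856, -0.2638, 0.0936]
orientation: [0.994, 1.328, -0.981]
contact_force: [-1.1, 0.6, 0.7]
grip_width: -0.0001
gripper_force: 0.0
```

```bash
python3 - <<'E'
from h import *
T,p,tip=st()
cv2.imwrite('pics/c.png',np.vstack([cv2.resize(r.grab_frame('side')[150:300,250:450],None,fx=2,fy=2),cv2.resize(r.grab_frame('top')[130:280,240:440],None,fx=2,fy=2)]))
E
```

```text
t 12.18 tcp [ 0.4856 -0.2638  0.0936] tip [ 0.492  -0.2849  0.0936] tip hood mm [-73.4  15.5  93.6]
axes hood x,y,z [[0.0, 0.01, -1.0], [0.35, 0.94, 0.01], [0.94, -0.35, 0.0]] q [-0.41  1.07  0.19  2.27  1.59  1.4  -1.78] F [-1.1  0.6  0.7]
```

View pics/c.png

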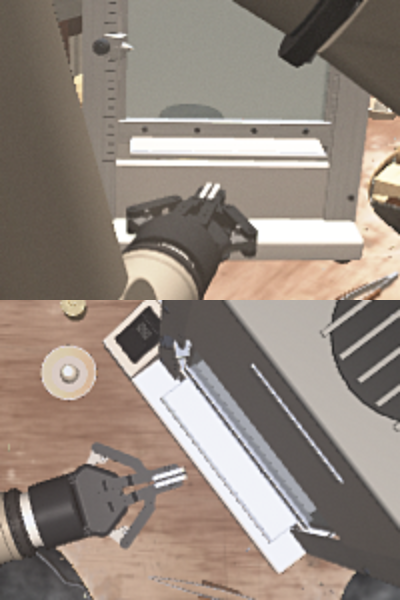

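The shut fingertips (side crop about (210,187)) are just in front of and below the lip, which runs from (130,150) to (325,152). The pointer at (125,42) is also in view. Next I slide under and raise until contact.

Emit:
step_arm(moves=[{"rx": 0, "ry": 0, "rz": 0, "dx": 0, "dy": 0, "dz": 15, "gripper": -1}, {"rx": 0, "ry": 0, "rz": 0, "dx": 0, "dy": 0, "dz": 15, "gripper": -1}, {"rx": 0, "ry": 0, "rz": 0, "dx": 0, "dy": 0, "dz": 15, "gripper": -1}, {"rx": 0, "ry": 0, "rz": 0, "dx": 0, "dy": 0, "dz": 0, "gripper": -1}])

```text
clock: 12.78
tcp_pos: [0.499, -0.3062, 0.092]
orientation: [0.991, 1.33, -0.982]
contact_force: [-0.5, 0.6, 0.3]
grip_width: 0.0003
gripper_force: 0.0
```

Emit:
step_arm(moves=[{"rx": 0, "ry": 0, "rz": 0, "dx": -5, "dy": 0, "dz": 0, "gripper": -1}, {"rx": 0, "ry": 0, "rz": 0, "dx": -5, "dy": 0, "dz": 0, "gripper": -1}, {"rx": 0, "ry": 0, "rz": 0, "dx": 0, "dy": 0, "dz": 0, "gripper": -1}])

```text
clock: 13.15
tcp_pos: [0.4995, -0.3043, 0.102]
orientation: [0.99, 1.331, -0.978]
contact_force: [-0.2, -0.2, -0.7]
grip_width: 0.0003
gripper_force: 0.0
```

Emit:
step_arm(moves=[{"rx": 0, "ry": 0, "rz": 0, "dx": -5, "dy": 0, "dz": 0, "gripper": -1}, {"rx": 0, "ry": 0, "rz": 0, "dx": -5, "dy": 0, "dz": 0, "gripper": -1}, {"rx": 0, "ry": 0, "rz": 0, "dx": -5, "dy": 0, "dz": 0, "gripper": -1}, {"rx": 0, "ry": 0, "rz": 0, "dx": 0, "dy": 0, "dz": 0, "gripper": -1}])

```text
clock: 13.65
tcp_pos: [0.4992, -0.3047, 0.1172]
orientation: [0.99, 1.33, -0.979]
contact_force: [0.3, 0.4, -0.1]
grip_width: 0.0002
gripper_force: 0.0
```

```bash
python3 - <<'E'
from h import *
T,p,tip=st()
cv2.imwrite('pics/d.png',cv2.resize(r.grab_frame('side')[150:260,290:440],None,fx=4,fy=4,interpolation=cv2.INTER_CUBIC))
E
```

```text
t 13.65 tcp [ 0.4992 -0.3047  0.1172] tip [ 0.5057 -0.3257  0.1173] tip hood mm [-32.5   1.8 117.3]
axes hood x,y,z [[0.0, 0.01, -1.0], [0.34, 0.94, 0.01], [0.94, -0.34, 0.0]] q [-0.35  1.03  0.26  2.27  1.69  1.37 -1.74] F [ 0.3  0.4 -0.1]
```

View pics/d.png

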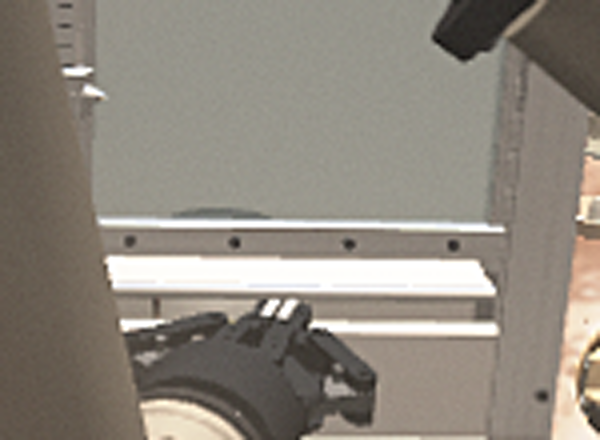

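The lip is riding on the fingertips: its underside is at crop row 293 and the gap above the dam has grown. The pointer tip is at about (105,95). I'll raise most of the way.

Emit:
step_arm(moves=[{"rx": 0, "ry": 0, "rz": 0, "dx": -5, "dy": 0, "dz": 0, "gripper": -1}, {"rx": 0, "ry": 0, "rz": 0, "dx": -5, "dy": 0, "dz": 0, "gripper": -1}, {"rx": 0, "ry": 0, "rz": 0, "dx": -5, "dy": 0, "dz": 0, "gripper": -1}, {"rx": 0, "ry": 0, "rz": 0, "dx": -5, "dy": 0, "dz": 0, "gripper": -1}, {"rx": 0, "ry": 0, "rz": 0, "dx": -5, "dy": 0, "dz": 0, "gripper": -1}, {"rx": 0, "ry": 0, "rz": 0, "dx": -5, "dy": 0, "dz": 0, "gripper": -1}, {"rx": 0, "ry": 0, "rz": 0, "dx": -5, "dy": 0, "dz": 0, "gripper": -1}, {"rx": 0, "ry": 0, "rz": 0, "dx": -5, "dy": 0, "dz": 0, "gripper": -1}, {"rx": 0, "ry": 0, "rz": 0, "dx": -5, "dy": 0, "dz": 0, "gripper": -1}, {"rx": 0, "ry": 0, "rz": 0, "dx": -5, "dy": 0, "dz": 0, "gripper": -1}, {"rx": 0, "ry": 0, "rz": 0, "dx": -5, "dy": 0, "dz": 0, "gripper": -1}, {"rx": 0, "ry": 0, "rz": 0, "dx": -5, "dy": 0, "dz": 0, "gripper": -1}, {"rx": 0, "ry": 0, "rz": 0, "dx": -5, "dy": 0, "dz": 0, "gripper": -1}, {"rx": 0, "ry": 0, "rz": 0, "dx": -5, "dy": 0, "dz": 0, "gripper": -1}, {"rx": 0, "ry": 0, "rz": 0, "dx": -5, "dy": 0, "dz": 0, "gripper": -1}, {"rx": 0, "ry": 0, "rz": 0, "dx": -3, "dy": 0, "dz": 0, "gripper": -1}, {"rx": 0, "ry": 0, "rz": 0, "dx": 0, "dy": 0, "dz": 0, "gripper": -1}])

```text
clock: 15.82
tcp_pos: [0.4981, -0.3052, 0.1952]
orientation: [0.991, 1.33, -0.98]
contact_force: [0.8, -0.2, -0.0]
grip_width: 0.0001
gripper_force: 0.0
```

```bash
python3 - <<'E'
from h import *
T,p,tip=st()
f=r.grab_frame('side');cv2.imwrite('pics/e_raw.png',f)
cv2.imwrite('pics/e.png',cv2.resize(f[150:220,290:440],None,fx=5,fy=5,interpolation=cv2.INTER_CUBIC))
E
```

```text
t 15.82 tcp [ 0.4981 -0.3052  0.1952] tip [ 0.5046 -0.3262  0.1952] tip hood mm [-32.8   0.6 195.2]
axes hood x,y,z [[0.0, 0.01, -1.0], [0.34, 0.94, 0.01], [0.94, -0.34, 0.0]] q [-0.38  0.84  0.3   2.33  1.7   1.35 -1.61] F [ 0.8 -0.2 -0. ]
```

View pics/e.png

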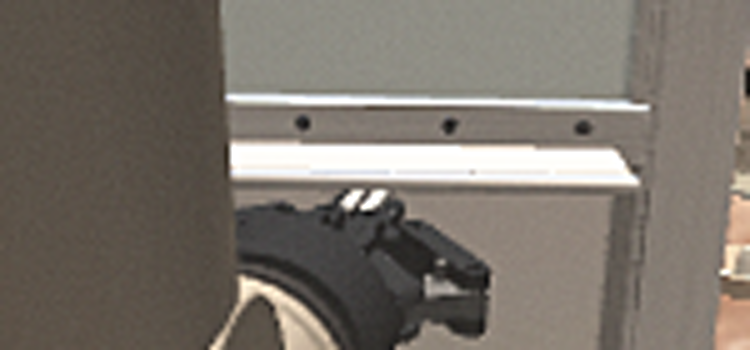

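The arm hides the pointer here, but the lip is clear: its underside edge runs from about (235,183) to (640,187) in the crop. I'll work out heights numerically, using the plinth and dam edges as a bias check.

```bash
python3 - <<'E'
from h import *
def zp(uv,x):   # height where side ray meets hood plane x (mm)
    o,d=ray('side',uv);o=HR.inv().apply(o-HT);d=HR.inv().apply(d);return ((o+d*(x/1e3-o[0])/d[0])*1e3).round(1)
f0=cv2.imread('pics/side0.png');g0=cv2.cvtColor(f0,6);g1=cv2.cvtColor(cv2.imread('pics/e_raw.png'),6)
print('lip0 col380',list(enumerate(g0[216:238,380].tolist(),216)))
print('lip0 col340',g0[216:238,340].tolist())
print('plinth col380',list(enumerate(g0[255:285,380].tolist(),255)))
print('lip1 col400',list(enumerate(g1[174:194,400].tolist(),174)))
print('lip1 col360',g1[174:194,360].tolist())
print('tip\n',g0[164:180,306:320])
print('cam hood',HR.inv().apply(ray('side',(0,0))[0]-HT))
print('tip z',[zp(S(267,v),-32) for v in(92,96,100)])
E
```

```text
lip0 col380 [(216, 103), (217, 103), (218, 105), (219, 208), (220, 254), (221, 246), (222, 245), (223, 246), (224, 245), (225, 225), (226, 233), (227, 203), (228, 97), (229, 84), (230, 153), (231, 255), (232, 255), (233, 153), (234, 110), (235, 115), (236, 121), (237, 122)]
lip0 col340 [112, 106, 121, 255, 247, 243, 243, 245, 247, 202, 219, 146, 91, 144, 242, 255, 237, 102, 120, 121, 123, 120]
plinth col380 [(255, 117), (256, 113), (257, 114), (258, 106), (259, 166), (260, 253), (261, 254), (262, 250), (263, 249), (264, 250), (265, 249), (266, 249), (267, 249), (268, 251), (269, 251), (270, 241), (271, 194), (272, 133), (273, 122), (274, 122), (275, 122), (276, 119), (277, 119), (278, 119), (279, 107), (280, 141), (281, 161), (282, 153), (283, 157), (284, 159)]
lip1 col400 [(174, 121), (175, 122), (176, 123), (177, 121), (178, 112), (179, 161), (180, 255), (181, 255), (182, 253), (183, 254), (184, 254), (185, 248), (186, 226), (187, 112), (188, 102), (189, 139), (190, 133), (191, 134), (192, 136), (193, 134)]
lip1 col360 [126, 130, 121, 114, 125, 255, 255, 252, 253, 254, 226, 239, 12
[... 429 characters left out ...]
116 124 119 120 121 120]
 [104 103 102  99  87 160 168 118 116 115 119 117 119 122]
 [107 104 105 100 117 222 241 219 164 127 116 119 121 119]
 [109 114 124 105 124 160 192 204 240 203 137 120 117 121]
 [106 105 100 104  98  94  99 100  75 129 148 124 121 122]
 [102 101 102 106  93  87  85  92  94 117 119 122 117 123]
 [106 102 104 106  95  95  82 109 126 121 120 118 122 122]
 [100 102 102 110  98  91  94 110 121 119 121 121 120 119]
 [101 103  97 104  92  94  86 107 122 124 121 118 117 121]
 [102  95  91 105  88 102 104 111 120 120 118 122 122 120]]
cam hood [-0.85398066  0.11551859  0.46550922]
tip z [array([-32. ,  97.4, 231.3]), array([-32. ,  97.3, 229.3]), array([-32. ,  97.3, 227.2])]
```

```bash
python3 - <<'E'
from h import *
def zp(uv,x):
    o,d=ray('side',uv);o=HR.inv().apply(o-HT);d=HR.inv().apply(d);return ((o+d*(x/1e3-o[0])/d[0])*1e3).round(1)
print('plinth edge(30)',zp((380,271.3),-55),'foot(0)',zp((380,279.7),-55),'dam top back/front', zp((380,233.3),-8))
for v in (227.4,229.6): print('lip0',v,zp((380,v),-48))
for v in (224.6,): print('lip0 top front',zp((380,v),-48))
for v in (186.6,188.6): print('lip1',v,zp((400,v),-48))
for q in (-8,):print('lip1 root top',zp((400,179.0),q),'lip0 root top',zp((380,218.6),q))
E
```

```text
plinth edge(30) [-55.  -39.9  26. ] foot(0) [-55.  -41.4   5.8] dam top back/front [ -8.  -42.1  92.3]
lip0 227.4 [-48.  -33.7 123. ]
lip0 229.6 [-48.  -34.  118.2]
lip0 top front [-48.  -33.2 129.2]
lip1 186.6 [-48.  -67.1 210.5]
lip1 188.6 [-48.  -67.5 206.3]
lip1 root top [ -8.  -74.8 214.1] lip0 root top [ -8.  -39.6 126.2]
```

Emit:
step_arm(moves=[{"rx": 0, "ry": 0, "rz": 0, "dx": -4, "dy": 0, "dz": 0, "gripper": -1}, {"rx": 0, "ry": 0, "rz": 0, "dx": -4, "dy": 0, "dz": 0, "gripper": -1}, {"rx": 0, "ry": 0, "rz": 0, "dx": -4, "dy": 0, "dz": 0, "gripper": -1}, {"rx": 0, "ry": 0, "rz": 0, "dx": -4, "dy": 0, "dz": 0, "gripper": -1}, {"rx": 0, "ry": 0, "rz": 0, "dx": -3, "dy": 0, "dz": 0, "gripper": -1}, {"rx": 0, "ry": 0, "rz": 0, "dx": -2, "dy": 0, "dz": 0, "gripper": -1}, {"rx": 0, "ry": 0, "rz": 0, "dx": 0, "dy": 0, "dz": 0, "gripper": -1}, {"rx": 0, "ry": 0, "rz": 0, "dx": 0, "dy": 0, "dz": 0, "gripper": -1}])

```text
clock: 16.88
tcp_pos: [0.499, -0.3046, 0.2158]
orientation: [0.99, 1.331, -0.978]
contact_force: [0.4, -0.5, 0.4]
grip_width: 0.0001
gripper_force: 0.0
```

Emit:
step_arm(moves=[{"rx": 0, "ry": 0, "rz": 0, "dx": 5, "dy": 0, "dz": 0, "gripper": -1}, {"rx": 0, "ry": 0, "rz": 0, "dx": 15, "dy": 0, "dz": 0, "gripper": -1}, {"rx": 0, "ry": 0, "rz": 0, "dx": 25, "dy": 0, "dz": 0, "gripper": -1}, {"rx": 0, "ry": 0, "rz": 0, "dx": 25, "dy": 0, "dz": 0, "gripper": -1}, {"rx": 0, "ry": 0, "rz": 0, "dx": 25, "dy": 0, "dz": 0, "gripper": -1}, {"rx": 0, "ry": 0, "rz": 0, "dx": 0, "dy": 0, "dz": -45, "gripper": -1}, {"rx": 0, "ry": 0, "rz": 0, "dx": 0, "dy": 0, "dz": -45, "gripper": -1}, {"rx": 0, "ry": 0, "rz": 0, "dx": 0, "dy": 0, "dz": 0, "gripper": -1}])

```text
clock: 17.88
tcp_pos: [0.4736, -0.2154, 0.1191]
orientation: [0.988, 1.336, -0.974]
contact_force: [-0.1, -0.9, 0.4]
grip_width: -0.0
gripper_force: 0.0
```

```bash
python3 - <<'E'
from h import *
T,p,tip=st()
f=r.grab_frame('side');cv2.imwrite('pics/f_raw.png',f);g=cv2.cvtColor(f,6)
cv2.imwrite('pics/f.png',cv2.resize(f[150:210,295:425],None,fx=6,fy=6,interpolation=cv2.INTER_CUBIC))
for c in (318,325,340,380,400): print(c,g[160:184,c].tolist())
E
```

```text
t 17.88 tcp [ 0.4736 -0.2154  0.1191] tip [ 0.4803 -0.2364  0.119 ] tip hood mm [-119.1   35.5  119. ]
axes hood x,y,z [[-0.0, 0.01, -1.0], [0.34, 0.94, 0.01], [0.94, -0.34, -0.0]] q [-0.49  1.    0.15  2.31  1.49  1.43 -1.73] F [-0.1 -0.9  0.4]
318 [107, 137, 140, 136, 137, 135, 132, 127, 244, 255, 255, 255, 255, 231, 234, 151, 114, 131, 145, 141, 143, 147, 146, 142]
325 [116, 136, 141, 133, 137, 137, 134, 131, 243, 255, 255, 254, 255, 236, 239, 160, 110, 123, 150, 146, 145, 146, 145, 144]
340 [207, 128, 134, 135, 142, 143, 133, 128, 196, 255, 255, 254, 255, 244, 252, 190, 112, 113, 150, 145, 144, 146, 148, 145]
380 [255, 127, 131, 119, 42, 38, 54, 142, 115, 240, 255, 255, 255, 255, 236, 255, 161, 116, 130, 148, 148, 143, 146, 145]
400 [56, 64, 49, 38, 32, 64, 131, 132, 123, 172, 255, 255, 255, 255, 245, 254, 219, 116, 107, 146, 145, 144, 148, 144]
```

View pics/f.png

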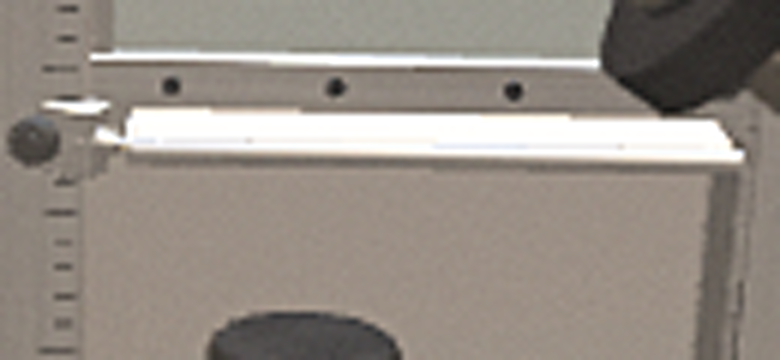

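The lip's left end now meets the pointer tip: tip near crop (125,143), lip edge near (130,158). A final numeric check of the level follows.

```bash
python3 - <<'E'
from h import *
for z in (226,228,230): print(z,'tip',proj('side',W([-32,105,z])),'lip left',proj('side',W([-48,100,z])),'right',proj('side',W([-48,-100,z])))
g=cv2.cvtColor(cv2.imread('pics/f_raw.png'),6);print(g[168:180,309:322])
E
```

```text
226 tip [312.42928199 175.16022268] lip left [315.08193524 177.524179  ] right [417.16984952 179.33844705]
228 tip [312.44742358 174.1812712 ] lip left [315.10246376 176.52959665] right [417.26899888 178.36020336]
230 tip [312.46560729 173.20084439] lip left [315.12303581 175.53347967] right [417.36818108 177.38048433]
[[255 255 211 112 125 133 125 122 238 244 242 241 240]
 [105  96 109 112 130 133 125 170 255 255 255 255 255]
 [130 121 119 115 130 132 119 255 255 255 255 255 255]
 [127 118 202 210 169 159 105 254 247 255 255 254 254]
 [123 146 255 255 253 200 136 254 248 255 255 255 255]
 [135 161 198 234 244 255 236 255 238 231 231 228 251]
 [130 124 116 124 127  98 157 182 226 234 234 235 238]
 [130 117 113 110 113 114 138 122 144 151 148 150 151]
 [133 120 118 107 144 149 146 118 115 114 117 114 111]
 [136 119 112 118 146 149 146 131 130 131 131 117 118]
 [128 115 116 118 144 144 149 146 147 145 147 147 149]
 [131 119 144 149 147 144 143 144 145 141 145 145 148]]
```

```bash
python3 -c "
from bench import r
print(r.hand_in())"
```

```text
the job is handed in; nothing more can be done
None
```

I switched the extractor on, then pushed the sash up from beneath. The lip's underside is level with the pointer tip to within about 2 mm by the camera, and the job is handed in with the arm clear.

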